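# Fetch the tea jar from under the wire shelf with a reacher and box it

## Robot

A 6-joint arm with a two-finger parallel gripper is mounted at the origin on the work surface. World frame = base frame: x ahead of the robot, y to its left, z up, the work surface at z = 0. Lengths are in mm, angles in rad, forces in N, time in s.
With the tool pointing down it reaches from about 400 to 925 mm from the base axis. Payload 3.4 kg.
Tool frame: the origin (TCP) lies on the centre line of the jaws, within the pads' length; the fingertips stand 25 mm ahead of it and the grasp point (between the pads) lies 6 mm ahead of it; z points along the fingers, y is the line along which they close (so a half turn about z gives the same grasp; the last joint's range is limited). The gripper opens to 85 mm and grips with 20 to 120 N. Pads are 22 mm wide; open, the fingers measure 114 mm over their backs; the gripper's body (76 mm by 85 mm) begins 54 mm behind the grasp point. The pads swing forward as they close: fully open they stand 13 mm farther back than shut.
Start: joints at [-1.391, 0.307, 1.506, -0, 1.328, -0.073], TCP at [144.349, -556.592, 256.305] pointing down, gripper open.
Joint ranges: [-3.12, 3.12], [-1.05, 2.28], [0.14, 2.33], [-1.42, 4.57], [0.1, 2.73], [-2.68, 2.68]. Speed limits (rad/s): [2.57, 2.57, 3.14, 3.14, 3.14, 3.14].

## Interface

Orientations are given as a 3x3 rotation matrix whose columns are the frame's x, y, z axes.
In Python, from station import * gives the robot as it stands. Calls block until the motion is done:
- move_ptp(position, orientation): joint-space move of the TCP to a pose.
- move_linear(position, orientation=None, feed=150, force_limit=None): straight line of the TCP; orientation=None keeps the orientation; feed is the mean speed in mm/s. With force_limit (N) it stops when the force on the tool has changed by that much, and returns True; else False.
- move_joints(angles): joint-space move.
- gripper_open() and clamp(force=None): open the fingers fully, or close them until they stop; force is the grip in N (None keeps the last).
- wait(seconds).
- solve_ik(position, orientation): joint angles nearest the present ones, or None.
- state(): the state.
- get_image(name): name is "scene" or "top" or "wrist"; returns a dict with "frame" (400x640x3 uint8, red, green, blue), "z_map" (400x640 float32, mm along the optical axis (not along the pixel's ray), 0 where there is no reading), "mtx" (3x3 intrinsics, pixels), "distortion" ([k1, k2, p1, p2, k3] as OpenCV has them; the pictures are not rectified), "position" and "orientation" of the camera in the world. Camera axes: x right, y up, looking along -z (the intrinsics and any distortion apply to the point x, -y, -z); pixel columns grow to the right and rows downward; lengths in mm; the calibration is good to about 2 mm. A picture is of the moment at which its call begins.
A pose or a line that the arm cannot do raises MotionError and nothing moves.
- sign_off(): hands the job in; it is judged then, once.
Trained networks look in a picture, given as the dict that the camera call returned (one of the last four; its "shot" number tells which), for a name from the list of things; names that differ only in an ending like _2 or _b are one class to them, and where a whole thing is asked for, a point or a joint stands for the part that bears it (a point fixed in the world has none). Each returns a list of dicts, best first, with "confidence" (0 to 1); they miss things now and then, are a little off and sometimes report something else, mostly with a low value. They report only what shows in the picture. A call takes as long as a camera call.
- cut_out(label, picture): "pixels" (400x640 bool, what is visible of it).
- place_of(label, picture): "xyz" ([x, y, z] in mm, in world coordinates, good to about 4 mm: a listed point, or the origin of a listed thing).
The state is a dict: "time_s": time; "joint_positions": joint angles; "qd": joint speeds; "joint_torque": joint torques, N m; "tool_pos": TCP position; "ee_rot": TCP orientation; "ft_force": force on the tool from outside, world axes, zero at the start; "torque": the same for the moment, N m; "opening": finger opening in mm; "grasp_force": force on a finger pad.
Only numpy, scipy, OpenCV 4.12 (cv2) and the standard library are available. Lean on these libraries where they do the work, as an engineer would, in place of code of your own. Each camera call takes 0.05 s, during which the arm holds its last target. There are 200 camera calls.

## Task

The glass tea jar stands under the low wire shelf, too far in for the hand: hold the reacher by its handle and trigger, squeeze the trigger to close both jaws on the jar and, still gripping it with both jaws, draw it upright along the counter right out into the open in front of the shelf. Open the jaws, leave the jar standing there and put the reacher down flat on the counter with its jaws out from under the shelf. Then pick the jar up by hand and set it down gently, upright, in the empty quarter of the mooncake tin, without tipping the jar over or disturbing anything else.

Things in the scene. Friction and masses are not known exactly. Their poses are not given: they have to be found in the camera images.
- shelf: Fixed low chrome wire shelf standing on the counter, 460 mm (its x) by 220 mm (its y), gap below it 92 mm high, wires on top up to z 0.104, a stack of saucers and a carton on it up to z 0.150. Origin: on the counter under its centre. The open front, where one reaches in, looks to its -y; the front edge is at y = -0.110 in its frame. Legs (8 mm wires) at its four corners only, x = +-0.225.
- shelf_front (a point): Middle of the shelf's front top wire, 110 mm in front (-y) of the shelf's centre, 98 mm above the counter; axes as the shelf's.
- jar: Glass tea jar with a paper label and a flat wooden lid: upright cylinder 60 mm in diameter, 78 mm high, 0.18 to 0.31 kg. It stands on the counter under the shelf, its axis 80 to 130 mm behind the shelf's front edge. Origin: centre of its underside, z up.
- reacher: Short black pistol-grip reacher, 290 mm long, 31 mm thick, about 0.2 kg, lying on its side on the counter. Origin: on its underside below the place to grip, on the counter. x along the shaft towards the jaws, z up; the shaft axis lies at y = -0.050, 14 mm up. Barrel and shaft lie at y below -0.036, the handle runs from there to its butt at y = 0.053. It can be slid along the counter.
- reacher_grip (a point): Place to grip, 16 mm above the reacher's origin, same axes: midway between the handle's flat rear face (x = -0.031) and the round front of the released trigger (x = 0.031). From above, fingers closing along x, pads 6 to 28 mm above the underside. Span 62 mm released, 45 with the jar held, 35 shut; at 55 the tool can be carried, the jaws still 90 mm apart. Squeezing on pushes it 5 to 8 mm forward.
- trigger (a joint): Trigger angle: 0 released, grows to 0.56 rad (jaws shut) as its front is pushed towards the handle, its pad moving about 50 mm per rad. Spring return: pushing takes about 5 N at the start, 10 N fully squeezed; squeeze beyond that goes into the jaws, about a fifth of it at each jaw (28 N grips the jar well). Around the jar it stops near 0.33.
- trigger_pad (a point): Front of the trigger's rounded pad (vertical half-round, 7 mm radius), 14 mm above the underside, at (0.031, -0.002) in the reacher's frame when released.
- jaw_middle (a point): Point on the reacher at (0.240, -0.050, 0.014) in its frame: where the jar's axis should lie for a good grip (10 mm fore or aft will do). The jaws span 4 to 24 mm above the underside; closed on the jar they reach 16 mm beyond this point. The front of the jaw head between them is at x = 0.192.
- jaw_a: Jaw on the reacher's +y side, a cranked dark steel finger with a round rubber tip, hinged at (0.180, -0.036) in the reacher's frame. Released, the two tips stand 120 mm apart inside (138 mm over the jaws) at x = 0.233; each jaw closes 1.6 rad per rad of trigger.
- jaw_b: The other jaw, on the -y side, hinged at (0.180, -0.064), mirror image of jaw_a.
- tin: Fixed open square tin, 180 by 180 mm, 45 mm high, walls and floor 3 mm, with a cross divider making four quarters 85 mm square; three hold a round mooncake (36 mm high), one is empty. Origin: under its centre; the empty quarter is the one at its -x, -y corner.
- tin_empty (a point): Centre of the empty quarter's floor, 3 mm above the counter.
- mug: White mug 68 mm across, 75 mm high, standing under the shelf near its -x end; leave alone.
- can: Can 62 mm across, 80 mm high, standing under the shelf near its +x end; leave alone.
- plate: White ceramic plate, 200 mm across, on the far side of the counter; leave alone.
- server: Flat bamboo cake server, about 200 mm long, 9 mm thick, lying right of the middle; leave alone.
- teacup: White handleless teacup, 72 mm across, 55 mm high, beyond the middle of the counter; leave alone.
- teapot: Brown clay teapot, about 105 mm high, at the back of the counter; leave alone.

How it is judged (in metres and radians):
On the way, in this order (a step that is already met when the one before it is completed fails the run):
1. both jaws of the reacher grip the jar where it stands under the shelf, the trigger squeezed, no finger on the jar (contact force between each of jaw_a, jaw_b and jar above 0.5 N and value of joint trigger above 0.15 rad and y of jar in the frame of shelf above -0.09 m and contact force between the fingers and jar below 0.05 N), for 0.2 s.
2. the jar, still gripped by both jaws, has been drawn out upright on the counter, its axis 40 mm or more in front of the shelf's front edge (contact force between each of jaw_a, jaw_b and jar above 0.3 N and y of jar in the frame of shelf below -0.15 m and height (world z) of jar below 0.01 m and contact force between the fingers and jar below 0.05 N and angle between jar's own z axis and vertical below 0.15 rad), for 0.2 s.
3. the jaws are open and off the jar, which stands free on the counter in front of the shelf (contact force between each of reacher, the fingers and jar below 0.05 N and value of joint trigger below 0.2 rad and height (world z) of jar below 0.01 m and angle between jar's own z axis and vertical below 0.1 rad and y of jar in the frame of shelf below -0.14 m), for 0.2 s.
4. the fingers have picked the jar up, clear of the reacher (contact force between the fingers and jar above 0.5 N and height (world z) of jar above 0.03 m and contact force between reacher and jar below 0.05 N), for 0.1 s.
At the end, for the whole second after the job is handed in: The jar stands upright (within 0.08 rad) and still on the floor of the tin's empty quarter (axis within 21 mm of its centre), let go; the reacher lies flat (within 0.1 rad, at most 12 mm off) and still on the counter with the middle of its jaws at least 30 mm in front of the shelf's front edge (horizontal distance between jar and tin_empty below 0.021 m and height (world z) of jar below 0.008 m and angle between jar's own z axis and vertical below 0.08 rad and linear speed of each of jar, reacher below 0.02 m/s and height (world z) of reacher below 0.012 m and angle between reacher's own z axis and vertical below 0.1 rad and y of jaw_middle in the frame of shelf below -0.14 m); the robot touches nothing.
It fails at once if the jar is tipped over (more than 0.5 rad) (angle between jar's own z axis and vertical above 0.5 rad).
It fails at once if the jar is dropped (let fall from more than about 25 mm, so that it falls free at over 0.7 m/s) or banged into the tin (more than 60 N) (contact force between jar and tin above 60 N or (linear speed of jar above 0.7 m/s and contact force between the fingers and jar below 0.05 N)).
It fails at once if a bystander is moved by more than 40 mm (distance of any of mug, can, plate, server, teacup, teapot from where it was at the start of the episode above 0.04 m).
It also fails if it takes over 67 s, if anything falls off the work surface, if the arm or the gripper's body presses on something with over 40 N, if the wrist force passes 120 N, or if a joint passes its speed limit or range.

## Working session

There is one attempt and no reset: what is moved stays moved. The work goes in short steps, each a Python script; the robot and the scene stay as the last script left them, time stands still between calls to the robot, and variables do not carry over. Pictures are saved under pics/ and viewed, at most 10 in all, crops included, and the job is handed in when it is done.

```bash
ls; mkdir -p pics
cat > h.py <<'E'
from station import *
import numpy as np, cv2
def save(n,im): cv2.imwrite(f'pics/{n}.png',cv2.cvtColor(im['frame'],cv2.COLOR_RGB2BGR))
def ray(im,uv):
    p=cv2.undistortPoints(np.array([[uv]],float),np.array(im['mtx']),np.array(im['distortion']))[0,0]
    return np.array(im['orientation'])@np.array([p[0],-p[1],-1.])
def world(im,uv):
    u,v=int(round(uv[0])),int(round(uv[1]))
    return np.array(im['position'])+ray(im,uv)*float(np.median(im['z_map'][v-1:v+2,u-1:u+2]))
def cloud(im,mask):
    z=im['z_map']; m=mask&(z>0); v,u=np.nonzero(m)
    p=cv2.undistortPoints(np.stack([u,v],1).astype(float)[:,None],np.array(im['mtx']),np.array(im['distortion']))[:,0]
    d=np.c_[p[:,0],-p[:,1],-np.ones(len(p))]*z[v,u][:,None]
    return d@np.array(im['orientation']).T+np.array(im['position'])
def down(yaw):  # tool z down, tool y axis (closing) at angle yaw in world
    y=np.array([np.cos(yaw),np.sin(yaw),0]); z=np.array([0,0,-1.]); return np.c_[np.cross(y,z),y,z]
E
python3 - <<'E'
from h import *
np.set_printoptions(precision=1,suppress=True)
names="shelf shelf_front jar reacher reacher_grip trigger_pad jaw_middle jaw_a jaw_b tin tin_empty mug can server teacup teapot plate".split()
for c in("scene","top"):
    im=get_image(c); save(c,im); print(c,im['position'],np.array(im['orientation'])[:,2])
    for n in names:
        print(n,[(np.array(d['xyz']),round(d['confidence'],2)) for d in place_of(n,im)[:2]])
print(state())
E
```

```text
pics
station.py
scene [1213.  -144.1 1007.3] [ 0.6 -0.1  0.8]
shelf [(array([533.8, 365.2,  -1.1]), 0.69)]
shelf_front [(array([520.3, 261.6, 102.4]), 0.97)]
jar [(array([515.6, 339.9,   4.5]), 0.73), (array([517.6, 262.4, 100.2]), 0.55)]
reacher [(array([550.8, -84.1,   0.2]), 0.64)]
reacher_grip [(array([542.6, -83.8,  15.6]), 0.71)]
trigger_pad [(array([679.5, 309.5,   0.9]), 0.52), (array([545.3, -50.7,  19.4]), 0.49)]
jaw_middle []
jaw_a [(array([583.4, 109.5,  -2.5]), 0.72), (array([552.2, 104.2,  -1.8]), 0.41)]
jaw_b [(array([583.4, 109.5,  -2.5]), 0.72), (array([552.2, 104.2,  -1.8]), 0.41)]
tin [(array([ 513.5, -316.7,   -1.9]), 0.89)]
tin_empty [(array([ 486.8, -372.6,    0.9]), 0.65)]
mug [(array([370.7, 411.5,   4.1]), 0.72), (array([582.9, 110.6,  -0. ]), 0.39)]
can [(array([678.3, 309.9,   0.9]), 0.71), (array([584. , 108.5,  -1.9]), 0.63)]
server [(array([ 721.1, -296.7,    3.5]), 0.74)]
teacup [(array([ 664.5, -116.7,   -3. ]), 0.77)]
teapot [(array([786.8, 127.4,   0.5]), 0.8), (array([542.7, -49.8,  18.4]), 0.5)]
plate [(array([807.6, -54.4,  -0.8]), 0.82)]
top [ 32
[... 819 characters left out ...]
9.4,  -0.4]), 0.98)]
server [(array([ 726.4, -297.4,   -4. ]), 0.94)]
teacup [(array([ 662.7, -122.5,    0.3]), 0.65)]
teapot [(array([789.1, 128.2,  -0.3]), 0.64)]
plate [(array([371.1, 410.8,  -1. ]), 0.58), (array([812.6, -56.1,  -0.9]), 0.55)]
{'time_s': 1.8, 'joint_positions': array([-1.4,  0.3,  1.5, -0. ,  1.3, -0.1]), 'qd': array([-0., -0., -0.,  0., -0.,  0.]), 'joint_torque': array([  0. , -45.7, -25.2,   0. ,   0. ,   0. ]), 'tool_pos': array([ 144.3, -556.6,  256.3]), 'ee_rot': array([[ 1. ,  0.3, -0. ],
       [ 0.3, -1. , -0. ],
       [-0. ,  0. , -1. ]]), 'ft_force': array([ 0.1,  0. , -0.2]), 'torque': array([-0., -0., -0.]), 'grasp_force': 0.0, 'opening': 85.39766514697241}
```

View pics/top.png

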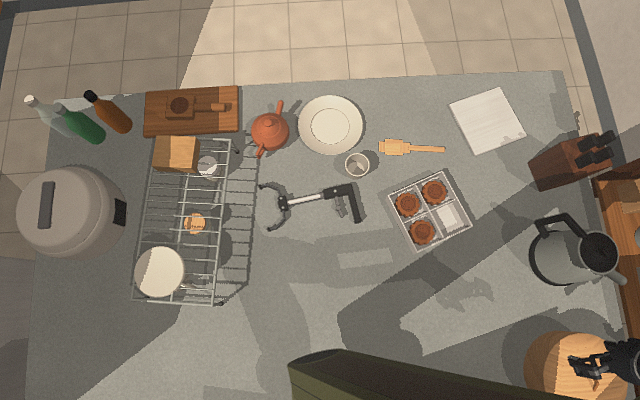

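View pics/scene.png

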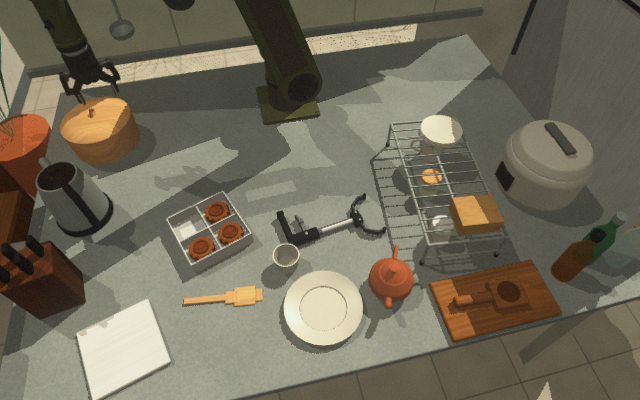

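The top view shows the reacher at about (265–365, 185–230), with its jaws pointing left toward the shelf. The shelf's front edge runs (220,303)–(238,138), and the jar lid is under the wires near (195,222). The tin's empty quarter is at (447,217), and the teacup (357,163) is close to the reacher's handle. The scene view agrees. Next I'll measure with the wrist camera.

```bash
python3 - <<'E'
from h import *
np.set_printoptions(precision=1,suppress=True)
def rep(im,ns):
    for n in ns: print(n,[(np.array(d['xyz']),round(d['confidence'],2)) for d in place_of(n,im)[:2]])
gripper_open()
R=down(np.pi/2)
for i,p in enumerate([[480,-60,330],[540,-20,330]]):
    move_ptp(p,R); wait(.3); im=get_image("wrist"); save(f'w{i}',im); np.savez(f'w{i}',**{k:np.array(im[k]) for k in('frame','z_map','mtx','distortion','position','orientation')})
    print(im['position'],np.array(im['orientation']).round(2).tolist())
    rep(im,"reacher reacher_grip trigger_pad jaw_middle jaw_a teacup".split())
    for m in cut_out("reacher",im)[:1]:
        c=cloud(im,m['pixels']); np.save(f'rc{i}',c); print(m['confidence'],len(c),c.min(0),c.max(0))
move_ptp([500,60,330],R); wait(.3); im=get_image("wrist"); save('w2',im); rep(im,"jar shelf_front jaw_a".split())
im=get_image("top"); np.savez('top',**{k:np.array(im[k]) for k in('frame','z_map','mtx','distortion','position','orientation')})
for n in ("jar","shelf"):
    m=cut_out(n,im)[0]; c=cloud(im,m['pixels']); np.save(n,c); print(n,len(c),m['confidence'],np.percentile(c,[2,50,98],axis=0).tolist())
E
python3 -c "
import cv2,numpy as np
cv2.imwrite('pics/mix.png',cv2.resize(np.vstack([np.hstack([cv2.imread(f'pics/w{i}.png') for i in(0,1)]),np.hstack([cv2.imread('pics/w2.png')]*2)]),(800,500)))"
```

```text
[407.6 -60.2 447.8] [[0.0, -0.96, -0.28], [1.0, 0.0, 0.0], [-0.0, -0.28, 0.96]]
reacher [(array([ 660.9, -114.9,   -0.5]), 0.71), (array([547.3, -80.4,   0.3]), 0.65)]
reacher_grip [(array([548.8, -84.4,  18. ]), 0.78)]
trigger_pad [(array([546.4, -52.4,  11.4]), 0.8), (array([549.9, -84.9,  18.4]), 0.46)]
jaw_middle []
jaw_a [(array([585. , 102.9,  -3. ]), 0.89), (array([552.4, 103.9,   0. ]), 0.68)]
teacup [(array([ 661.4, -114.5,   -2.7]), 0.92), (array([ 491.8, -372.6,    2.9]), 0.3)]
0.95 4795 [ 492.5 -119.    -2. ] [630.3 168.8  33.4]
[466.9 -20.2 448.1] [[0.0, -0.96, -0.28], [1.0, 0.0, 0.0], [-0.0, -0.28, 0.96]]
reacher [(array([550.2, -81. ,  -0.5]), 0.76)]
reacher_grip [(array([548.8, -84. ,  18.9]), 0.6)]
trigger_pad [(array([548.7, -50.2,  10.5]), 0.89)]
jaw_middle []
jaw_a [(array([586.3, 101.8,  -3.8]), 0.78), (array([555.6, 104.7,   2.3]), 0.56)]
teacup [(array([ 659.7, -116. ,   -0.8]), 0.87)]
0.93 5226 [ 491.9 -118.    -1.7] [631.4 171.2  33. ]
jar [(array([516.6, 341.6,  -4. ]), 0.75)]
shelf_front [(array([518.6, 258. ,  96.6]), 0.9)]
jaw_a [(array([553.6, 102.5,  -1.5]), 0.58), (array([532.1, 369.2,  -1.7]), 0.15)]
jar 430 0.64 [[486.0407660099458, 307.50812794293086, 7.138858111989698], [508.56922321765023, 329.88236015375367, 77.58965939160697], [530.108985116528, 364.4329696904449, 106.10974662256774]]
shelf 373 0.62 [[496.4686298152933, -112.80963099355253, 14.471410645516844], [579.237638878871, -92.32269497378135, 28.398980684921526], [611.2868887122648, 140.53342964609993, 32.95712961619779]]
```

View pics/mix.png

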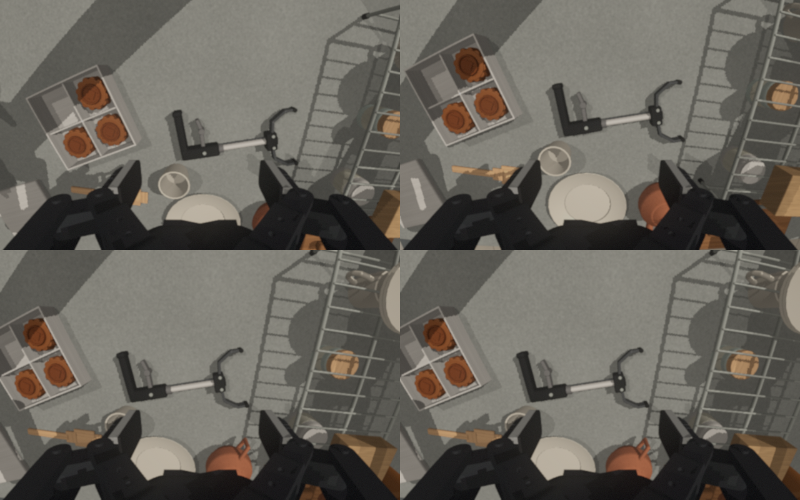

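The wrist views show the reacher clearly: handle at the left, shaft pointing right, jaws open at about (270–297, 105–165) in the first tile. The jar lid is visible through the shelf wires in the third tile at (343,364). Plan:
1. Clamp the shaft ahead of the trigger.
2. Slide the tool, jaws open, around the jar.
3. Regrip the handle and trigger and pull.

First I'll refine the poses.

Run:
```python
from h import *
np.set_printoptions(precision=1,suppress=True)
for i in (0,1):
    c=np.load(f'rc{i}.npy'); c=c[c[:,2]>6]
    g=np.array([548.8,-84.]); yaw=1.735
    for k in range(4):
        d=np.array([np.cos(yaw),np.sin(yaw)]); n=np.array([-d[1],d[0]])
        x=(c[:,:2]-g)@d; y=(c[:,:2]-g)@n
        s=(x>60)&(x<160)&(abs(y+50)<25)
        # axis = mid of the side limits in bins
        xb=[];yb=[]
        for a in range(60,160,10):
            t=s&(x>=a)&(x<a+10)
            if t.sum()>8: lo,hi=np.percentile(y[t],[3,97]); xb.append(a+5); yb.append((lo+hi)/2)
        p=np.polyfit(xb,yb,1); yaw+=p[0]; g=g+n*(np.polyval(p,0)+50)
    hd=(y>-25)&(y<45)&(x<-5); tip=x.max()
    print(i,'yaw',yaw,'g',g,'rear',np.percentile(x[hd],[1,3]),'butt',np.percentile(y[x<0],[98,99.5]),'front',tip,'ymin/max jaws',y[x>200].min(),y[x>200].max())
    for a in range(-40,160,10):
        t=(x>=a)&(x<a+10)&(y<-25); 
        if t.any(): print(a,np.percentile(y[t],[3,97]),np.percentile(c[t,2],[50,97]))
    t=(x>5)&(y>-20)&(x<60); print('trigger',x[t].max(),y[t][x[t].argmax()])
c=np.load('jar.npy'); t=c[(c[:,2]>70)&(c[:,2]<86)]; (u,v),r=cv2.minEnclosingCircle(t[:,:2].astype(np.float32)); print('lid',len(t),np.median(t[:,2]),(u,v),r)
z=np.load('top.npz'); c=cloud(z,np.ones((400,640),bool))
t=c[(c[:,2]>88)&(c[:,2]<112)&(c[:,0]>280)&(c[:,0]<780)&(c[:,1]>150)&(c[:,1]<320)]
# front edge: min y per x bin
e=[]
for a in range(300,760,15):
    b=t[(t[:,0]>=a)&(t[:,0]<a+15)]
    if len(b)>3: e.append([a+7,np.percentile(b[:,1],10)])
e=np.array(e); print(e.T)
```

```text
0 yaw 1.7303139877399132 g [546.  -84.5] rear [-27.8 -27. ] butt [49.5 49.8] front 239.17688020928384 ymin/max jaws -121.16724764976864 16.266607865640527
-30 [-62.6 -26.7] [27.9 29.6]
-20 [-63.3 -26.4] [28.1 29.6]
-10 [-63.7 -39. ] [27.7 29.3]
0 [-64.1 -39.1] [27.5 29.6]
10 [-64. -39.] [27.6 29.4]
20 [-63.7 -25.7] [27.3 32.1]
30 [-64.3 -38.8] [27.7 29.4]
40 [-64.3 -39. ] [27.5 29.3]
50 [-63.3 -39.1] [26.9 29.3]
60 [-59.9 -43. ] [23.5 25.4]
70 [-56.9 -42.5] [19.4 22.2]
80 [-56.6 -42.4] [19.5 21.6]
90 [-56.3 -42.6] [19.1 22.2]
100 [-56.1 -42.3] [19.4 22.3]
110 [-57.5 -42.3] [19.4 22.6]
120 [-57.8 -42.2] [19.2 21.9]
130 [-57.8 -42.4] [19.7 22.2]
140 [-58.4 -42.6] [19.  21.8]
150 [-58.  -42.4] [19.5 21.7]
trigger 32.90956038344099 -2.2870425344209133
1 yaw 1.7439411228497084 g [548.  -84.1] rear [-26.7 -26.1] butt [49.1 50.8] front 239.03902915473137 ymin/max jaws -122.8007797763463 15.627633167777985
-30 [-62.3 -26.2] [27.9 29.5]
-20 [-62.5 -26.2] [27.8 29.6]
-10 [-63.1 -37. ] [27.7 29.5]
0 [-62.8 -37.1] [27.8 29.7]
10 [-62.7 -37.2] [28.  29.6]
20 [-63. -26.] [27.2 31.9]
30 [-63.4 -37.5] [27.7 29.6]
40 [-62.4 -37.6] [27.7 29.3]
50 [-61.3 -37.8] [26.8 29.4]
60 [-59.5 -41.7] [22.9 25.5]
70 [-57.4 -42.3] [19.4 21.9]
80 [-57.1 -42.2] [19.6 22. ]
90 [-57.6 -42.6] [19.4 21.9]
100 [-57.6 -41.9] [19.4 22.1]
110 [-57.5 -41.8] [19.5 22. ]
120 [-58.  -41.5] [19.9 22.5]
130 [-58.5 -42.1] [19.5 22.2]
140 [-58.5 -42.2] [19.3 22.2]
150 [-58.1 -41.9] [19.8 22. ]
trigger 33.44501647394262 -2.2678475163300367
lid 263 78.79600164480212 (515.140869140625, 340.52783203125) 29.089597702026367
[[307.  322.  337.  352.  367.  382.  397.  412.  427.  442.  457.  487.
  517.  532.  562.  592.  607.  637.  667.  682.  712.  742.  757. ]
 [284.  281.1 280.7 278.3 276.  274.9 272.9 272.9 272.4 272.3 293.9 274.3
  276.  306.3 277.7 277.2 299.6 279.5 275.  289.9 279.2 276.3 288.9]]
```

```bash
cat >> h.py <<'E'
yaw=1.735; d=np.array([np.cos(yaw),np.sin(yaw)]); n=np.array([-d[1],d[0]])
jar=np.array([515.5,341.]); g0=np.array([546.7,-82.6])
sf=np.array([518.7,257.5]); sy=np.array([.138,.99])
def L(g,x,y): return g+x*d+y*n
def ys(p): return (np.asarray(p)[:2]-sf)@sy-110
def P(xy,z): return [float(xy[0]),float(xy[1]),z]
E
python3 - <<'E'
from h import *
np.set_printoptions(precision=2,suppress=True)
R=down(yaw-3*np.pi/2+np.pi*2-2*np.pi) 
R=down(yaw+np.pi/2)
g1=jar-6*d-(240*d-50*n)
a,b=L(g0,74,-50),L(g1,74,-50)
h=L(g1,0,0); h2=h-185*d
print('pick',a,'put',b,ys(b),'grip',h,'end',h2,'jar ys',ys(jar))
for p,RR in((a,R),(b,R),(h,down(yaw)),(h,down(yaw+np.pi)),(h2,down(yaw)),(h2,down(yaw+np.pi))): print(solve_ik(P(p,31),RR))
move_ptp(P(a,130),R); move_linear(P(a,31),feed=80,force_limit=15)
print(state()['tool_pos'],state()['ft_force']); clamp(30); s=state(); print(s['opening'],s['grasp_force'],s['ft_force'])
im=get_image('top'); save('t2',im); im=get_image('scene'); save('s2',im)
E
python3 -c "
import cv2,numpy as np
a=cv2.imread('pics/t2.png')[140:280,200:400];b=cv2.imread('pics/s2.png')[150:290,230:430]
cv2.imwrite('pics/m2.png',cv2.resize(np.hstack([a,b]),(800,280)))"
```

```text
pick [583.93  -1.42] put [543.62 171.31] -191.88608946661768 grip [506.39  90.14] end [536.63 -92.38] jar ys -27.776600000000002
None
None
[ 0.09  0.5   1.9  -0.    0.74 -1.64]
[ 0.09  0.5   1.9  -0.    0.74  1.5 ]
[-0.25  0.53  1.83 -0.    0.78 -1.98]
[-0.25  0.53  1.83 -0.    0.78  1.16]Traceback (most recent call last):
  File "<stdin>", line 10, in <module>
host.MotionError: the arm cannot take that pose within its joint ranges
[ WARN:0@0.009] global loadsave.cpp:275 findDecoder imread_('pics/t2.png'): can't open/read file: check file path/integrity
Traceback (most recent call last):
TypeError: 'NoneType' object is not subscriptable
```

```bash
cat > m.py <<'E'
import sys,cv2,numpy as np
a=cv2.imread('pics/t2.png')[140:280,200:400];b=cv2.imread('pics/s2.png')[150:290,230:430]
cv2.imwrite('pics/m2.png',cv2.resize(np.hstack([a,b]),(800,280)))
E
python3 - <<'E'
from h import *
np.set_printoptions(precision=2,suppress=True)
R=down(yaw-np.pi/2)
g1=jar-6*d-(240*d-50*n)
a,b=L(g0,74,-50),L(g1,74,-50)
print(solve_ik(P(a,31),R),solve_ik(P(b,31),R))
move_ptp(P(a,130),R); print(move_linear(P(a,31),feed=80,force_limit=15))
print(state()['tool_pos'],state()['ft_force']); clamp(30); s=state(); print(s['opening'],s['grasp_force'],s['ft_force'],s['time_s'])
im=get_image('top'); save('t2',im); im=get_image('scene'); save('s2',im)
E
python3 m.py
```

```text
[-0.07  0.57  1.74 -0.    0.83 -0.24] [ 0.23  0.55  1.77 -0.    0.82  0.07]
False
[584.41  -1.45  31.55] [-1.03  0.11 -0.48]
12.750200903724023 29.219950139522552 [0.09 0.57 2.2 ] 10.3
```

View pics/m2.png

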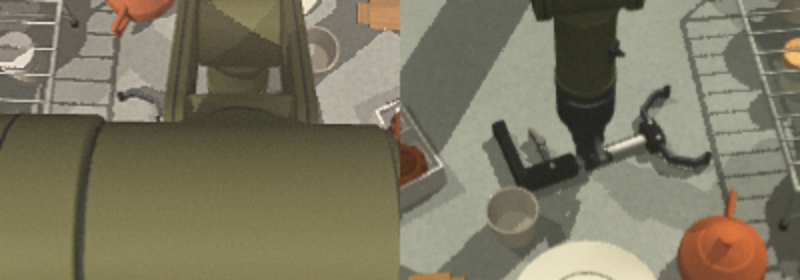

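The left view is blocked by the arm. The right view shows the fingers holding the shaft at (590,150), with the jaws open and the trigger free. I'll slide it in.

Run:
```python
from h import *
np.set_printoptions(precision=2,suppress=True)
g1=jar-6*d-(240*d-50*n)
b=L(g1,74,-50)
print(move_linear(P(b,31.5),feed=60,force_limit=15)); s=state(); print(s['tool_pos'],s['ft_force'],s['opening'])
wait(.2); gripper_open(); move_linear(P(b,31.5)[:2]+[120],feed=120)
move_ptp([430,60,250],down(yaw)); wait(.2)
im=get_image('wrist'); save('w3',im); print(state()['time_s'])
for nme in("reacher_grip","trigger_pad","jar","jaw_a","shelf_front"): print(nme,[(np.array(q['xyz']),round(q['confidence'],2)) for q in place_of(nme,im)[:2]])
c=cloud(im,cut_out("reacher",im)[0]['pixels']); np.save('rc3',c)
im=get_image('top'); save('t3',im)
```

```text
False
[543.41 171.33  31.32] [-0.32  0.39 -1.63] 12.412805236741248
17.0917
reacher_grip [(array([503. ,  89.4,  20.4]), 0.92)]
trigger_pad [(array([502.4, 123.1,  12.5]), 0.62)]
jar [(array([519.1, 341.6,   1.1]), 0.79)]
jaw_a [(array([509.1, 274.9,   0.6]), 0.87)]
shelf_front [(array([518.6, 255.2,  94.5]), 0.92)]
```

View pics/w3.png

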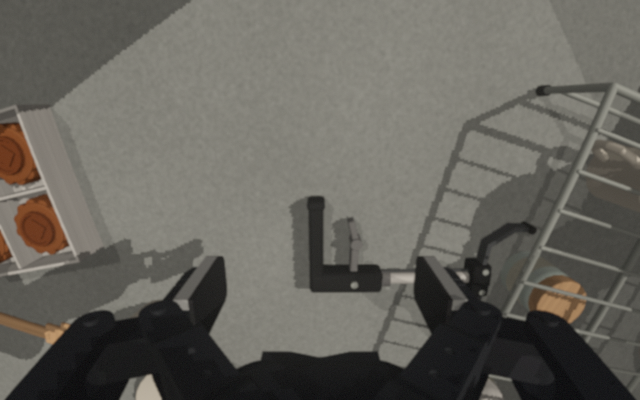

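The wrist view shows the handle at (315,200–290), the trigger at (350,235) and the shaft along row ~278. Jaw a is open with its tip at (530,228), and the jar lid is at (557,298), which projects onto the shaft line. I'll check the reacher pose numerically and then grip.

Run:
```python
from h import *
np.set_printoptions(precision=2,suppress=True)
c=np.load('rc3.npy'); c=c[c[:,2]>6]; g1=jar-6*d-(240*d-50*n)
x=(c[:,:2]-g1)@d; y=(c[:,:2]-g1)@n
xb=[];yb=[]
for a in range(-10,160,10):
    t=(x>=a)&(x<a+10)&(y<-36)&(y>-70)
    if t.sum()>8: q=np.percentile(y[t],[3,97]); xb.append(a+5);yb.append(q.mean()); print(a,q)
p=np.polyfit(xb,yb,1); print('dyaw',p[0],'y0',np.polyval(p,0))
hd=(y>-25)&(y<45)&(x<-5); print('rear',np.percentile(x[hd],[1,3]),'butt',np.percentile(y[x<0],99)); t=(x>5)&(y>-20)&(x<60); print('trigger',x[t].max(),y[t][x[t].argmax()])
```

```text
-10 [-61.62 -36.06]
0 [-61.86 -36.17]
10 [-61.74 -36.08]
20 [-61.94 -36.15]
30 [-61.82 -36.16]
40 [-61.91 -36.04]
50 [-58.68 -36.27]
60 [-56.71 -38.98]
70 [-54.17 -39.05]
80 [-54.3  -38.88]
90 [-52.89 -39.05]
150 [-48.97 -38.55]
dyaw 0.03524776286490814 y0 -49.577953537643246
rear [-30.48 -30.21] butt 53.22767175975717
trigger 38.88913305560438 87.78855586881353
```

Run:
```python
from h import *
np.set_printoptions(precision=2,suppress=True)
g1=jar-6*d-(240*d-50*n); R=down(yaw+.015)
move_ptp(P(g1,120),R); print(move_linear(P(g1,32),feed=80,force_limit=15))
clamp(38); wait(.3); s=state(); print(s['opening'],s['grasp_force'],s['ft_force'],s['torque'],s['tool_pos'],s['time_s'])
im=get_image('wrist'); save('w4',im)
im=get_image('scene'); cv2.imwrite('pics/s4.png',cv2.resize(cv2.cvtColor(im['frame'][100:270,280:520],cv2.COLOR_RGB2BGR),(720,510)))
```

```text
False
44.66781983729086 37.24378824234009 [-0.62 -5.51 13.55] [-0.91  0.1  -0.  ] [508.23  88.92  34.04] 20.1167
```

View pics/s4.png

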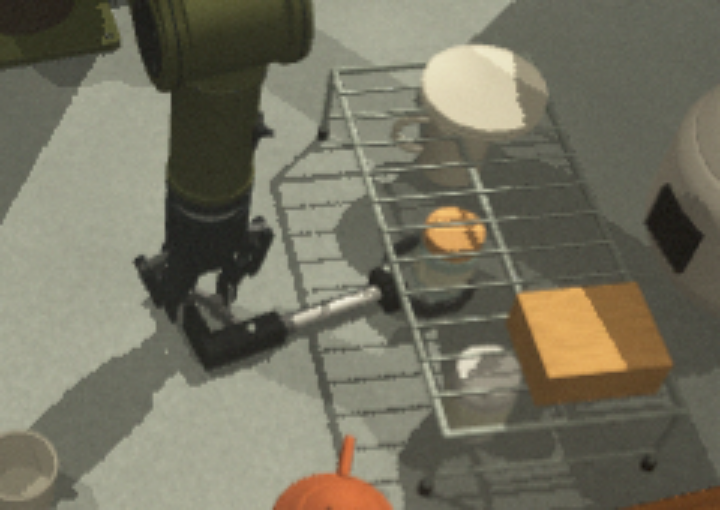

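The jaws are closed around the jar, at about (440,265) in the crop, and the opening of 44.7 mm matches "jar held". The fingertips press lightly on the counter, so I'll raise slightly and pull.

Run:
```python
from h import *
np.set_printoptions(precision=2,suppress=True)
g1=jar-6*d-(240*d-50*n)
def rep():
    s=state(); print(s['opening'],s['grasp_force'],s['ft_force'],s['tool_pos'],s['time_s'])
move_linear(P(g1,34),feed=20); rep()
move_linear(P(g1-30*d,34),feed=50); rep()
move_linear(P(g1-195*d,34),feed=60); wait(.5); rep()
for c in('scene','top'):
    im=get_image(c); save(c+'5',im); print([(np.array(q['xyz']),round(q['confidence'],2)) for q in place_of('jar',im)[:2]])
a=cv2.imread('pics/top5.png')[100:320,120:440]; b=cv2.imread('pics/scene5.png')[100:320,200:520]
cv2.imwrite('pics/m5.png',cv2.resize(np.hstack([a,b]),(800,275)))
```

```text
44.3496537433987 38.99782061576843 [ 0.73 -1.86  1.95] [507.05  89.97  34.43] 20.4667
44.65271450796194 38.782398104667664 [-0.35  1.09  5.7 ] [511.27  60.96  34.2 ] 21.2167
44.71178496415325 37.86963880062103 [-0.81  4.99  6.66] [ 537.57 -100.67   34.23] 24.6167
[(array([542.4, 153.6,  -1.4]), 0.72)]
[]
```

View pics/m5.png

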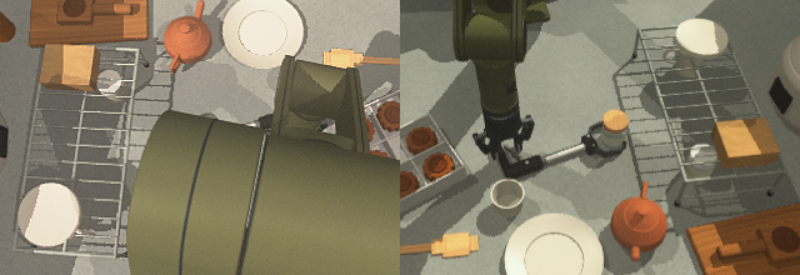

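The jar stands upright in the open at (613,132), held by both jaws, about 100 mm in front of the shelf. I'll release it, back off and measure.

Run:
```python
from h import *
np.set_printoptions(precision=2,suppress=True)
gripper_open(); wait(.4); p=state()['tool_pos']
move_linear([p[0],p[1],150],feed=100)
def rep(im,ns):
    for m in ns: print(m,[(np.array(q['xyz']),round(q['confidence'],2)) for q in place_of(m,im)[:2]])
def lid(im):
    for q in cut_out('jar',im)[:1]:
        c=cloud(im,q['pixels']); t=c[(c[:,2]>70)&(c[:,2]<90)]; (u,v),r=cv2.minEnclosingCircle(t[:,:2].astype(np.float32)); print('lid',len(t),np.median(t[:,2]),np.median(t[:,:2],0),(u,v),r)
move_ptp([520,60,330],down(yaw)); wait(.3)
im=get_image('wrist'); save('w6',im); rep(im,['jar','reacher_grip','trigger_pad','jaw_a','tin_empty']); lid(im)
im=get_image('scene'); rep(im,['jar','tin_empty','reacher','teacup','can','mug']); lid(im)
move_ptp([470,-280,330],down(yaw)); wait(.3)
im=get_image('wrist'); save('w7',im); rep(im,['tin_empty','tin']); print(state()['time_s'])
z=cloud(im,cut_out('tin',im)[0]['pixels']); t=z[(z[:,2]>40)&(z[:,2]<50)]; print('tin rect',len(t),cv2.minAreaRect(t[:,:2].astype(np.float32)))
im=get_image('top');rep(im,['jar']); lid(im)
a=cv2.imread('pics/w6.png'); b=cv2.imread('pics/w7.png'); cv2.imwrite('pics/m6.png',cv2.resize(np.hstack([a,b]),(800,250)))
```

```text
jar [(array([680.8, 304.7,  -0. ]), 0.6), (array([548.2, 153. ,   0.2]), 0.56)]
reacher_grip [(array([ 538.7, -103.4,   17.6]), 0.71), (array([680. , 306.8,  -0.5]), 0.27)]
trigger_pad []
jaw_a [(array([568.2,  86. ,  -0.8]), 0.81), (array([539.7,  83.1,   0.5]), 0.55)]
tin_empty [(array([ 495.5, -376. ,    2.1]), 0.68)]
lid 1835 78.13984722578016 [543.29 149.96] (544.68212890625, 150.92108154296875) 29.520959854125977
jar [(array([545.7, 153.6,   3.7]), 0.61)]
tin_empty [(array([ 488.7, -371.2,    5.3]), 0.9)]
reacher [(array([ 537.1, -104.7,    2.7]), 0.73), (array([ 663.4, -121.1,   -0.1]), 0.2)]
teacup [(array([ 663.8, -118. ,   -1.9]), 0.92)]
can [(array([681. , 308.6,   2.2]), 0.79)]
mug [(array([370.1, 415.6,   1.6]), 0.63), (array([532.1, -73.1,  17.5]), 0.29)]
lid 291 77.22738723595228 [548.43 152.07] (547.7837524414062, 154.42625427246094) 31.301889419555664
tin_empty [(array([ 490.9, -373.2,    4.1]), 0.84)]
tin [(array([ 514.1, -315.2,    0.5]), 0.9)]
30.7583
tin rect 1570 ((517.2489624023438, -314.93359375), (180.24920654296875, 180.6601104736328), 20.721235275268555)
jar []
lid 360 79.2456226983735 [544.08 151.45] (544.9288940429688, 152.03662109375) 29.449928283691406
```

View pics/m6.png

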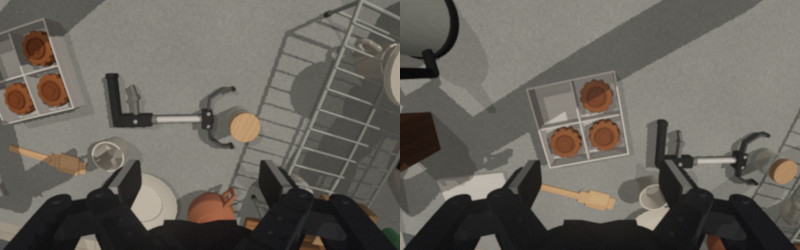

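The left tile shows the jar upright and free between open jaws at (245,127), with the reacher lying flat. The right tile shows the tin with its empty quarter at (558,103). The measurements agree: jar at (545,152) with its lid at z 78, and the empty quarter at about (491,-372). I'll pick the jar up now.

Run:
```python
from h import *
np.set_printoptions(precision=2,suppress=True)
def rep():
    s=state(); print(s['opening'],s['grasp_force'],s['ft_force'],s['tool_pos'],s['time_s'])
R=down(yaw)
move_ptp([545,152,170],R); print(move_linear([545,152,76],feed=80,force_limit=12)); rep()
clamp(40); wait(.2); rep()
move_linear([545,152,240],feed=80); wait(.2); rep()
move_ptp([491,-371.8,240],R); wait(.3); rep()
im=get_image('scene'); save('s8',im); print([(np.array(q['xyz']),round(q['confidence'],2)) for q in place_of('jar',im)[:2]])
c=cloud(im,cut_out('jar',im)[0]['pixels']); print(np.percentile(c,[2,50,98],axis=0))
cv2.imwrite('pics/m8.png',cv2.resize(cv2.imread('pics/s8.png')[60:300,60:400],(680,480)))
```

```text
False
84.93571125868455 0.0 [ 0.05 -0.48  1.15] [545.48 152.08  76.54] 33.9917
59.252020488176015 42.600411772727966 [-0.48 -1.74  5.88] [545.39 151.96  76.78] 34.5583
58.71259467991358 43.41938853263855 [ 0.1  -0.46 -2.77] [544.93 152.   239.78] 36.9583
58.76986492732571 43.43983232975006 [ 0.13  0.23 -2.66] [ 491.4  -371.17  240.06] 39.1667
[(array([ 487.6, -368.8,  165. ]), 0.85)]
[[ 352.82 -396.89    0.74]
 [ 509.65 -365.19  226.25]
 [ 522.66 -338.84  242.83]]
```

View pics/m8.png

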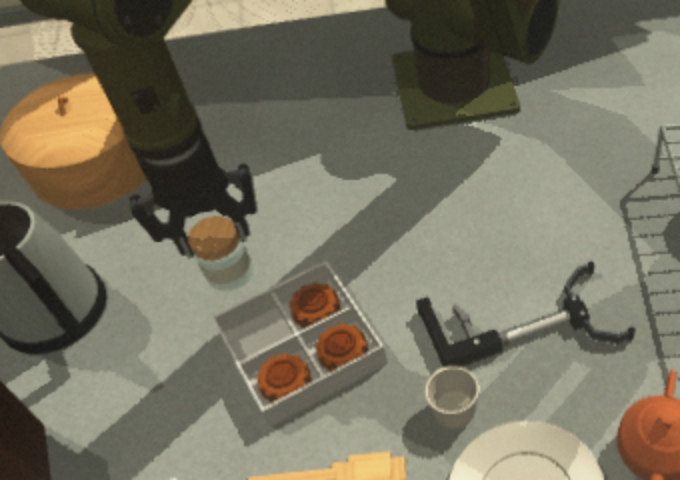

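The jar hangs upright in the fingers at (220,245), and the reacher is undisturbed. I'll lower it gently.

Run:
```python
from h import *
np.set_printoptions(precision=2,suppress=True)
def rep():
    s=state(); print(s['opening'],s['grasp_force'],s['ft_force'],s['tool_pos'],s['time_s'])
move_linear([491,-371.8,95],feed=80); rep()
print(move_linear([491,-371.8,76],feed=12,force_limit=5)); rep()
gripper_open(); wait(.3); p=state()['tool_pos']
move_linear([p[0],p[1],200],feed=80); rep()
move_ptp([420,-220,330],down(yaw)); wait(.3)
im=get_image('wrist'); save('w9',im)
for m in('jar','tin_empty','reacher'): print(m,[(np.array(q['xyz']),round(q['confidence'],2)) for q in place_of(m,im)[:2]])
c=cloud(im,cut_out('jar',im)[0]['pixels']); t=c[(c[:,2]>72)&(c[:,2]<95)]; print('lid',len(t),np.percentile(t[:,2],[5,50,95]),cv2.minEnclosingCircle(t[:,:2].astype(np.float32)))
im=get_image('scene'); print([(np.array(q['xyz']),round(q['confidence'],2)) for q in place_of('jar',im)[:2]])
```

```text
58.76689347094784 43.43667447566986 [-0.29  0.32 -1.65] [ 491.28 -372.02   95.53] 41.2833
True
58.664669870857985 44.09503519535065 [-0.12 -0.08  5.66] [ 490.92 -371.83   79.79] 42.4417
85.46321369579339 0.0 [0.24 0.42 0.39] [ 489.59 -370.65  199.32] 44.8
jar [(array([ 493.5, -369.1,    1.3]), 0.89)]
tin_empty []
reacher [(array([ 530.8, -105.7,    1. ]), 0.89)]
lid 1834 [77.67 81.15 82.44] ((490.1022644042969, -371.6219787597656), 29.847187042236328)
[(array([ 489.5, -372.7,    3.9]), 0.69)]
```

View pics/w9.png

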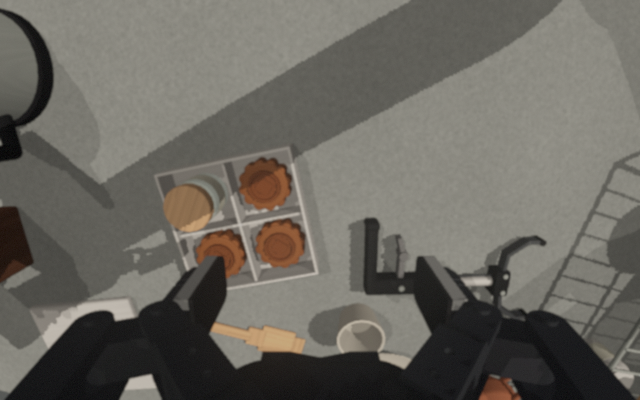

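The jar stands upright in the empty quarter at (190,205) with its lid at z 81. The reacher lies flat at (370–545, 220–295), with its jaws clear of the shelf.

```bash
python3 -c "
from station import *
print(sign_off())"
```

```text
the job is handed in; nothing more can be done
None
```

The job is handed in, with no verdict returned: the jar stands upright in the tin's empty quarter (about 1 mm off centre by the last picture) and the reacher lies flat with its jaws about 100 mm in front of the shelf, at roughly 45 of the 67 s allowed.

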